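# Open the snap-locked cover of the probe terminal box

## Robot

A 6-joint arm with a two-finger parallel gripper is mounted at the origin on the work surface. World frame = base frame: x ahead of the robot, y to its left, z up, the work surface at z = 0. Lengths are in mm, angles in rad, forces in N, time in s.
With the tool pointing down it reaches from about 375 to 925 mm from the base axis. Payload 5.7 kg.
Tool frame: the origin (TCP) lies midway between the tips of the shut fingers; the grasp point (between the pads) lies 19 mm behind it; x points along the fingers, y is the direction in which the jaws open and shut, and the axes are right-handed (so a half turn about x gives the same grasp; the last joint's range is limited). The gripper opens to 88 mm and grips with 3 to 60 N. Pads are 20 mm wide; open, the fingers measure 115 mm over their backs; the gripper's body (75 mm by 178 mm) begins 61 mm behind the grasp point.
Start: joints at [1.12, 0.359, 1.51, -0, 1.272, -0.115], TCP at [197.706, 566.458, 222.623] pointing down, gripper open.
Joint ranges: [-2.97, 2.97], [-1.01, 2.36], [0.21, 2.38], [-0.96, 4.11], [0.2, 2.71], [-2.98, 2.98]. Speed limits (rad/s): [2.39, 2.39, 3.14, 3.14, 3.14, 3.14].

## Interface

Orientations are given as a unit quaternion [w, x, y, z].
In Python, from workcell import manip, cams gives the robot as it stands.
- The arm moves only by the shell command python3 -m pendant 'ROWS' [FORCE]. ROWS is JSON, a list of rows, each an object with "claw": the closure, from 0 (fully open) to 1 (shut); "travel": the shift along the tool's x, y, z each as a share of 0.02 m, from -1 to 1, a list of three; "turn": the turn about the tool's x as a share of 4 degrees, from -1 to 1. A call has 1 to 12 rows; each row shifts and turns the commanded pose from where the row before left it, along the tool's axes as they then stand; what a row does not reach is not made up. A row lasts 1/12 s, in which the tool goes at most 41.7 mm and 7.16 degrees, less where a joint would pass 70% of its speed; a pose out of reach is approached as far as the arm can. A call with a number of a shift or a turn outside -1 to 1 is refused whole. A call with a gripper value outside its range is refused whole. The fingers move at their own pace and stop on an object; FORCE is the grip in N (left out, the last holds). Time passes only in rows, so rows that do not move let the fingers close. It gives the time, the measured TCP pose, the force and the opening at its end, in the units of the state.
- manip.state(): the state, without advancing time (a new reading comes with each control period).
- cams.read_camera(name): name is "side" or "top"; returns a dict with "image" (400x640x3 uint8, red, green, blue), "depth" (400x640 float32, mm along the optical axis (not along the pixel's ray), 0 where there is no reading), "fx", "fy", "cx", "cy" (pixels), "dist" ([k1, k2, p1, p2, k3] as OpenCV has them; the pictures are not rectified), "view" (4x4, takes a point from world to camera coordinates). Camera axes: x right, y up, looking along -z (the intrinsics and any distortion apply to the point x, -y, -z); pixel columns grow to the right and rows downward; lengths in mm; the calibration is good to about 2 mm. A picture is of the moment at which its call begins.
- manip.finish_job(): hands the job in, once; it reports no verdict.
The state is a dict: "clock": time; "joint_positions": joint angles; "dq": joint speeds; "joint_efforts": joint torques, N m; "position": TCP position; "ee_rot": TCP orientation; "contact_force": force on the tool from outside, world axes, zero at the start; "torque": the same for the moment, N m; "gripper_width": finger opening in mm.
Only numpy, scipy, OpenCV 4.12 (cv2) and the standard library are available. Lean on these libraries where they do the work, as an engineer would, in place of code of your own. Each camera call takes 0.05 s, during which the arm holds its last target. There are 200 camera calls.

## Task

Uncover the terminals of the probe's connection box on the measuring machine's granite plate: press the snap tab in front of the cover fully in, then push the released cover along its rails, all the way off its seat, until it lies flat on the box's open shelf. Only press and push with the fingers, never lift or tip the cover, leave everything else on the plate where it stands, and finish with the hand clear.

Things in the scene. Friction and masses are not known exactly. Their poses are not given: they have to be found in the camera images.
- terminal_box: Low aluminium connection box of the probe, 172 x 90 mm, fixed, at any yaw. Origin: z = 0 under its middle. Its +x is the way the cover slides off. In its frame (mm): seat around the chamber x -80 to -7, top z 45; shelf x -7 to 80. Side rails 6 thick, inner faces at y -37 and 37, top z 53, run its whole length; a stop behind the cover (x -82 to -74) is as high.
- shelf_mid (a point): Middle of the empty open shelf's top face, 36.5 mm to +x of the box's origin, 42 mm up (3 mm lower than the seat). The shelf ends 43.5 mm further on in a lip 8 mm high. The cover is wholly off its seat when its origin is at box-frame x = +27 to +48 mm (against the lip).
- cover: Loose grey plastic cover, about 0.12 kg, on the seat between the rails. Origin: centre of its underside; +x is the way it slides off, as for the box. Plate 64 (x) x 70 (y) x 10 mm with a thumb wedge on top. At the start its origin is at box-frame x = -40, y = 0, z = 45 mm (within 1 mm).
- push_face (a point): Middle of the wedge's upright face, which looks to the cover's -x and is pushed towards +x: 2 mm to +x of the cover's origin, 19 mm above its underside. The face is 44 mm wide (y) and runs from the plate's top (10 mm above the underside) up to 28 mm; beyond it the wedge slopes down to the plate over some 27 mm.
- tab_top (a point): Centre of the top of the snap tab: a grey block 30 (x) x 34 (y) mm with three thin dark lines, standing out of the shelf 2 mm in front of the cover's edge, 9 mm to +x of the box's origin. Untouched its top is 52 to 53 mm up, blocks the cover and is about 2 mm lower than the cover's plate. Fully in it is 43.5 mm up: 1.5 mm above the shelf, lower than the seat.
- snap_tab (a joint): How far the snap tab is pressed in, m: about 0 to 0.001 at the start, 0.0095 fully in. It goes straight down, resists with about 5 N, and stays where it is left (no spring back).
- junction_box: Bystander: a similar, smaller aluminium box 110 x 80 x 50 mm, with a lid held by four screws and no tab or shelf; fixed. Origin: centre of its underside.
- clamp_a: Bystander: steel step clamp 90 x 32 mm, 32 mm high at its screw, lying beside the terminal box. Origin: centre of its underside.
- clamp_b: Bystander: a second clamp like it, lying behind the cover's end of the terminal box. Origin: centre of its underside.
- cap_screw: Bystander: socket cap screw standing on its head, 20 mm wide, 50 mm high. Origin: centre of its underside.
- sphere_stand: Bystander: reference ball on a steel stand, foot 68 mm wide, 113 mm high. Origin: centre of its underside.
- ring_gauge: Bystander: steel ring gauge 48 mm wide, 16 mm high. Origin: centre of its underside.
- plug_gauge: Bystander: steel plug gauge standing upright, 22 mm wide, 70 mm high. Origin: centre of its underside.
Mind the look-alikes: they are no part of the job. Leave any blue or orange look-alike of the cover alone.

How it is judged (in metres and radians):
On the way, in this order (a step that is already met when the one before it is completed fails the run):
1. the snap tab is pressed in while the cover is still on its seat (value of joint snap_tab above 0.0085 m and x of cover in the frame of terminal_box below -0.03 m), for 0.1 s.
2. the cover has been pushed off its seat onto the shelf (x of cover in the frame of terminal_box above 0.0265 m and z of cover in the frame of terminal_box below 0.0445 m), for 0.1 s.
At the end, for the whole second after the job is handed in: The snap tab is in by at least 8.5 of its 9.5 mm; the cover lies at rest and flat (within 0.08 rad) on the shelf between the rails, wholly past the end of the seat (its centre at least 26.5 mm to +x of the box's origin and not beyond the lip) (all of step 2 and value of joint snap_tab above 0.0085 m and x of cover in the frame of terminal_box below 0.051 m and y of cover in the frame of terminal_box between -0.008 and 0.008 m and z of cover in the frame of terminal_box above 0.04 m and angle between cover's own z axis and vertical below 0.08 rad and linear speed of cover below 0.01 m/s); the robot touches nothing.
It fails at once if the cover is lifted more than 10 mm above its seat (z of cover in the frame of terminal_box above 0.055 m).
It fails at once if the cover is tipped more than 0.3 rad (angle between cover's own z axis and vertical above 0.3 rad).
It fails at once if a clamp, screw, gauge or the ball stand is moved more than 15 mm or tipped over (distance of any of clamp_a, clamp_b, cap_screw, sphere_stand, ring_gauge, plug_gauge from where it was at the start of the episode above 0.015 m or angle between any of clamp_a, clamp_b, cap_screw, sphere_stand, ring_gauge, plug_gauge's own z axis and vertical above 0.3 rad).
It also fails if it takes over 38 s, if anything falls off the work surface, if the arm or the gripper's body presses on something with over 40 N, if the wrist force passes 120 N, or if a joint passes its speed limit or range.

## Working session

There is one attempt and no reset: what is moved stays moved. The work goes in short steps, Python scripts to look and compute and a shell command to move; the robot and the scene stay as the last step left them, time stands still between calls to the robot, and variables do not carry over. Pictures are saved under pics/ and viewed, about 8 in all and at most 12, crops included, and the job is handed in when it is done.

```bash
mkdir -p pics; ls; cat > h.py <<'E'
import numpy as np, cv2
from workcell import manip, cams
def pt(c,u,v,r=1):
    "world point at pixel u,v from depth"
    d=c["depth"][int(v)-r:int(v)+r+1,int(u)-r:int(u)+r+1]; d=np.median(d[d>0])
    K=np.array([[c["fx"],0,c["cx"]],[0,c["fy"],c["cy"]],[0,0,1.]])
    x,y=cv2.undistortPoints(np.array([[[u,v]]],float),K,np.array(c["dist"],float))[0,0]
    return (np.linalg.inv(np.array(c["view"]))@[x*d,-y*d,-d,1])[:3]
E
python3 - <<'E'
from h import *
for n in("top","side"):
    c=cams.read_camera(n); cv2.imwrite(f"pics/{n}0.png",c["image"][:,:,::-1]); np.save(n+"0.npy",c,allow_pickle=True)
print(manip.state())
E
```

```text
pics
{'clock': 0.1, 'joint_positions': array([ 1.11990680e+00,  3.59393620e-01,  1.51129202e+00, -3.46214001e-05,
        1.27252791e+00, -1.15075618e-01]), 'dq': array([ 0.00078409, -0.00217226, -0.00321779, -0.00021491,  0.00141648,
       -0.00149256]), 'joint_efforts': array([ 3.57232593e-04, -5.16358101e+01, -2.71406651e+01,  6.78005442e-02,
        2.76467996e-02,  1.10786601e-05]), 'position': array([197.45791345, 565.9255877 , 221.92934943]), 'ee_rot': array([ 0.69701413,  0.11761391,  0.69731169, -0.118721  ]), 'contact_force': array([-0.15514026,  0.38408092, -0.41103326]), 'torque': array([ 0.02116295, -0.0095614 , -0.00826713]), 'gripper_width': 87.84297377071034}
```

View pics/top0.png

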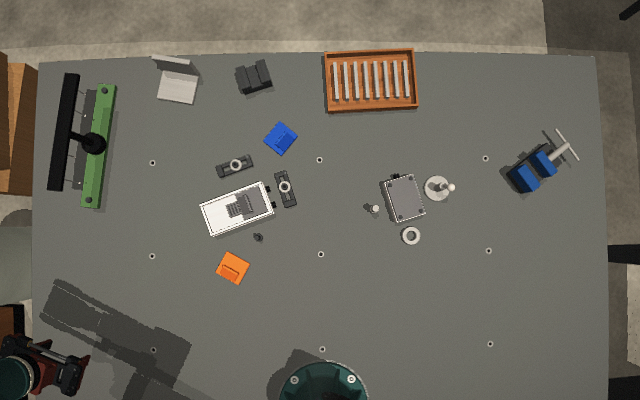

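View pics/side0.png

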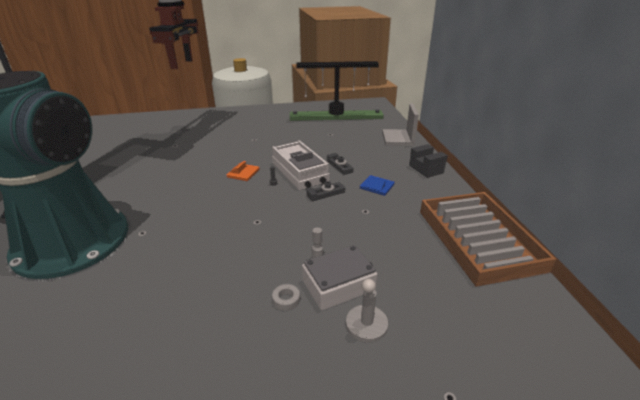

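Top view: the terminal box is at about (237,208), with its white shelf to the left and the cover (grey) to the right. Lookalikes are the blue cover (281,138), the orange cover (233,268) and the junction box (404,198). Clamps are at (235,166) and (286,189), and the screw is at (258,237). Next is a close crop with world points.

```bash
python3 - <<'E'
from h import *
c=np.load("top0.npy",allow_pickle=True).item()
im=c["image"][165:255,185:305,::-1]
cv2.imwrite("pics/crop1.png",cv2.resize(im,None,fx=6.6,fy=6.6,interpolation=cv2.INTER_CUBIC))
print(np.round(np.linalg.inv(c["view"]),3),c["fx"])
for p in [(323,390),(320,254),(320,160),(215,217),(237,208),(258,237),(30,370)]: print(p,pt(c,*p).round(1))
E
```

```text
[[-1.700000e-02  9.980000e-01 -5.400000e-02  4.589630e+02]
 [-1.000000e+00 -1.600000e-02  1.500000e-02 -2.010000e+00]
 [ 1.400000e-02  5.500000e-02  9.980000e-01  1.228974e+03]
 [ 0.000000e+00  0.000000e+00  0.000000e+00  1.000000e+00]] 465.3200248097398
(323, 390) [72.8 -0.3 99.4]
(320, 254) [398.5   1.7   1.1]
(320, 160) [647.5  -2.3   0.8]
(215, 217) [498.9 269.2  40.9]
(237, 208) [520.6 210.4  51.2]
(258, 237) [446.3 157.9  48.6]
(30, 370) [212.9 530.6 423.5]
```

View pics/crop1.png

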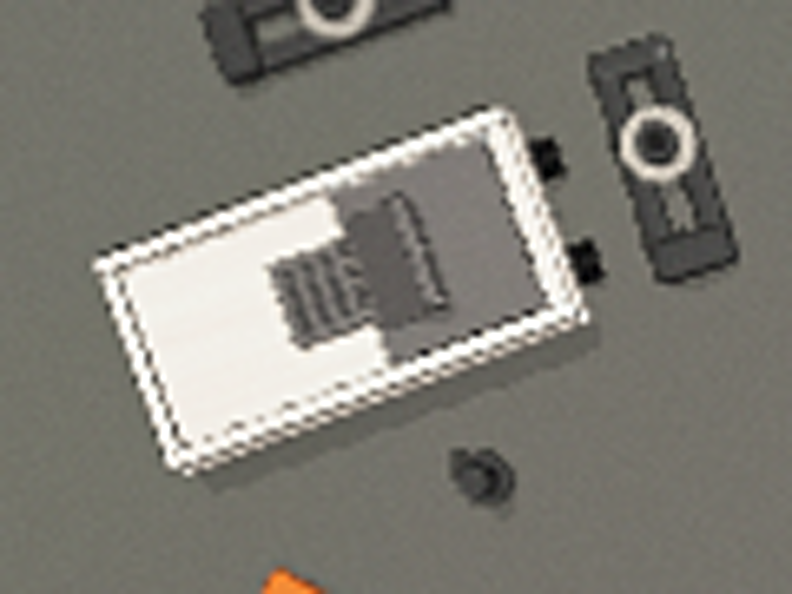

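Crop: the cover (grey, wedge in the middle at crop (400,265)) sits on the right half of the box. The tab with dark lines is at crop (320,300), so box +x points to the image's left. Next I compute the pose from the rail corners.

```bash
cat >> h.py <<'E'
from scipy.spatial.transform import Rotation as R
def onz(c,u,v,z):
    K=np.array([[c["fx"],0,c["cx"]],[0,c["fy"],c["cy"]],[0,0,1.]])
    x,y=cv2.undistortPoints(np.array([[[u,v]]],float),K,np.array(c["dist"],float))[0,0]
    T=np.linalg.inv(np.array(c["view"])); d=T[:3,:3]@[x,-y,-1]; return T[:3,3]+d*(z-T[2,3])/d[2]
def tool():
    s=manip.state(); q=s["ee_rot"]; return s,R.from_quat([q[1],q[2],q[3],q[0]]).as_matrix()
E
python3 - <<'E'
from h import *
c=np.load("top0.npy",allow_pickle=True).item()
f=lambda p,z:onz(c,(p[0]+.5)/6.6-.5+185,(p[1]+.5)/6.6-.5+165,z)
C=[f(p,53) for p in [(95,265),(500,105),(590,318),(180,470)]]
for i in range(4): print(C[i].round(1), np.linalg.norm(C[i]-C[i-1]).round(1))
o=sum(C)/4; ex=(C[0]+C[3]-C[1]-C[2]); yaw=np.arctan2(ex[1],ex[0]); print("o",o.round(1),"yaw",np.degrees(yaw))
ey=(C[0]+C[1]-C[2]-C[3]);print("yaw from short",np.degrees(np.arctan2(-ey[0],ey[1])),np.degrees(np.arctan2(ey[0],-ey[1])))
B=R.from_euler('z',yaw).as_matrix()
for n,p,z in [("tab",(320,300),52.5),("wedge face top ends",(400,195),73),("",(443,305),73),("cover rear corner",(490,140),55),("",(552,305),55)]:
    w=f(p,z); print(n,(B.T@(w-o)).round(1), w.round(1))
# depth-based check
for p in [(320,300),(420,255),(500,220),(200,350)]:
    w=pt(c,(p[0])/6.6+185,p[1]/6.6+165); print(w.round(1),(B.T@(w-o)).round(1))
s,T=tool(); print("tool axes cols\n",T.round(3)); print("tool axes in box\n",(B.T@T).round(3))
for n,x in (("tab",11),("push",-60)):
    t=o+B@[x,0,0]; t[2]=110; print(n,t.round(1))
E
```

```text
[530.4 307.6  53. ] 85.8
[589.5 150.1  53. ] 168.2
[506.9 116.2  53. ] 89.3
[451.  274.8  53. ] 168.1
o [519.5 212.2  53. ] yaw 110.00247895809639
yaw from short -67.631643862509 112.36835613749099
tab [ 8.9  1.  -0.5] [515.5 220.2  52.5]
wedge face top ends [-36.6 -23.2  20. ] [553.8 185.7  73. ]
 [-37.3  21.6  20. ] [511.9 169.7  73. ]
cover rear corner [-74.1 -33.    2. ] [575.9 153.8  55. ]
 [-74.2  34.9   2. ] [512.1 130.5  55. ]
[514.4 219.2  52.3] [ 8.3  2.3 -0.7]
[529.9 177.3  72.7] [-36.4   2.2  19.7]
[543.9 149.1  54.9] [-67.6  -1.4   1.9]
[496.3 268.4  40.8] [ 60.8   2.5 -12.2]
tool axes cols
 [[-0.001  0.33   0.944]
 [-0.001  0.944 -0.33 ]
 [-1.    -0.002 -0.   ]]
tool axes in box
 [[-0.001  0.774 -0.633]
 [ 0.001 -0.633 -0.774]
 [-1.    -0.002 -0.   ]]
tab [515.7 222.5 110. ]
push [540.  155.8 110. ]
```

Sizes and heights agree: box origin (519.5, 212.2), yaw about 110.5°, tab at x 9, wedge face at x -37. Next I shut the fingers and go above the tab, then turn by -40°.

```bash
python3 -m pendant '[{"claw":1,"travel":[0,-0.5,0.95],"turn":0},{"claw":1,"travel":[0,-0.5,0.95],"turn":0},{"claw":1,"travel":[0,-0.5,0.95],"turn":0},{"claw":1,"travel":[0,-0.5,0.95],"turn":0},{"claw":1,"travel":[0,-0.5,0.95],"turn":0},{"claw":1,"travel":[0,-0.5,0.95],"turn":0},{"claw":1,"travel":[0,-0.5,0.95],"turn":0},{"claw":1,"travel":[0,-0.5,0.95],"turn":0},{"claw":1,"travel":[0,-0.5,0.95],"turn":0},{"claw":1,"travel":[0,-0.5,0.95],"turn":0},{"claw":1,"travel":[0,-0.5,0.95],"turn":0}]' 30
python3 -m pendant '[{"claw":1,"travel":[0,-0.5,0.95],"turn":0},{"claw":1,"travel":[0,-0.5,0.95],"turn":0},{"claw":1,"travel":[0,-0.5,0.95],"turn":0},{"claw":1,"travel":[0,-0.5,0.95],"turn":0},{"claw":1,"travel":[0,-0.5,0.95],"turn":0},{"claw":1,"travel":[0,-0.5,0.95],"turn":0},{"claw":1,"travel":[0,-0.5,0.95],"turn":0},{"claw":1,"travel":[0,-0.5,0.95],"turn":0},{"claw":1,"travel":[0,-0.5,0.95],"turn":0},{"claw":1,"travel":[0,-0.5,0.95],"turn":0}]'
python3 -m pendant '[{"claw":1,"travel":[0.3,0,0],"turn":-1},{"claw":1,"travel":[0.3,0,0],"turn":-1},{"claw":1,"travel":[0.3,0,0],"turn":-1},{"claw":1,"travel":[0.3,0,0],"turn":-1},{"claw":1,"travel":[0.3,0,0],"turn":-1},{"claw":1,"travel":[0.3,0,0],"turn":-1},{"claw":1,"travel":[0.3,0,0],"turn":-1},{"claw":1,"travel":[0.3,0,0],"turn":-1},{"claw":1,"travel":[0.3,0,0],"turn":-1},{"claw":1,"travel":[0.3,0,0],"turn":-1},{"claw":1,"travel":[0,0,0],"turn":0},{"claw":1,"travel":[0,0,0],"turn":0}]'
cat > g.py <<'E'
from h import *
import sys
o=np.array([519.5,212.2,0]); B=R.from_euler('z',110.5,degrees=True).as_matrix()
s,T=tool(); p=s["position"]; print("t",s["clock"],"pos",p.round(1),"in box",(B.T@(p-o)).round(1),"F",s["contact_force"].round(1),"w",s["gripper_width"].round(1))
t=o+B@[float(sys.argv[1]),float(sys.argv[2]),0]; t[2]=float(sys.argv[3])
print("toolY yaw",np.degrees(np.arctan2(T[1,1],T[0,1])).round(1),"delta tool mm",(T.T@(t-p)).round(1))
E
python3 g.py 11 0 75
```

```text
clock: 1.02
position: [359.1, 392.7, 222.3]
ee_rot: [0.697, 0.118, 0.697, -0.118]
contact_force: [-0.5, 0.3, -0.3]
gripper_width: 18.3
clock: 1.85
position: [505.5, 235.7, 222.3]
ee_rot: [0.697, 0.118, 0.697, -0.118]
contact_force: [-0.0, 0.2, -0.2]
gripper_width: 0.9
clock: 2.85
position: [504.7, 236.5, 162.2]
ee_rot: [0.695, -0.127, 0.696, 0.127]
contact_force: [0.5, -0.9, 0.1]
gripper_width: 0.4Traceback (most recent call last):
  File "g.py", line 4, in <module>
    s,T=tool(); p=s["position"]; print("t",s["clock"],"pos",p.round(1),"in box",(B.T@(p-o)).round(1),"F",s["contact_force"].round(1),"w",s["gripper_width"].round(1))
                                                                                                                                         ^^^^^^^^^^^^^^^^^^^^^^^^
AttributeError: 'float' object has no attribute 'round'
```

```bash
sed -i 's/s\["gripper_width"\].round(1)/round(s["gripper_width"],1)/; s/s\["clock"\]/round(s["clock"],2)/' g.py; python3 g.py 11 0 75
```

```text
t 2.85 pos [504.7 236.5 162.2] in box [ 28.    5.3 162.2] F [ 0.5 -0.9  0.1] w 0.4
toolY yaw 110.6 delta tool mm [ 87.2 -17.    5.4]
```

```bash
python3 -m pendant '[{"claw":1,"travel":[0.7,-0.17,0.05],"turn":0},{"claw":1,"travel":[0.7,-0.17,0.05],"turn":0},{"claw":1,"travel":[0.7,-0.17,0.05],"turn":0},{"claw":1,"travel":[0.7,-0.17,0.06],"turn":0},{"claw":1,"travel":[0.7,-0.17,0.06],"turn":0},{"claw":1,"travel":[0.7,0,0],"turn":0},{"claw":1,"travel":[0,0,0],"turn":0},{"claw":1,"travel":[0,0,0],"turn":0}]'
python3 g.py 11 0 44
python3 - <<'E'
from h import *
a=cams.read_camera("top")["image"][165:255,185:305,::-1]; b=cams.read_camera("side")["image"][120:210,250:370,::-1]
cv2.imwrite("pics/near.png",np.hstack([cv2.resize(i,(400,300),interpolation=cv2.INTER_CUBIC) for i in(a,b)]))
E
```

```text
clock: 3.52
position: [515.9, 222.6, 78.5]
ee_rot: [0.695, -0.127, 0.696, 0.127]
contact_force: [0.4, -0.1, -0.3]
gripper_width: 0.5
t 3.52 pos [515.9 222.6  78.5] in box [11.  -0.3 78.5] F [ 0.4 -0.1 -0.3] w 0.5
toolY yaw 110.7 delta tool mm [34.5  0.  -0.2]
```

View pics/near.png

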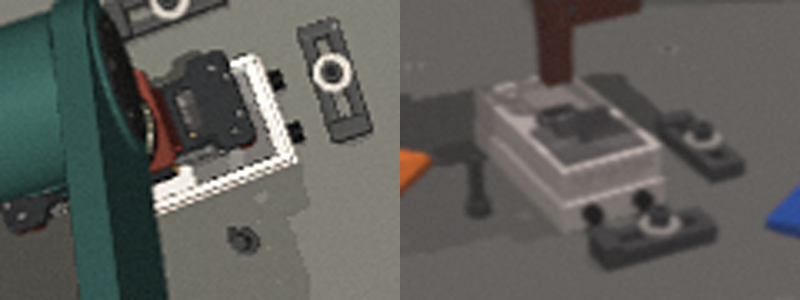

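The top view is blocked by the arm. In the side crop the fingertip (555,85) is right above the tab (555,112), behind the wedge. I press down.

```bash
python3 -m pendant '[{"claw":1,"travel":[0.5,0,0],"turn":0},{"claw":1,"travel":[0.5,0,0],"turn":0},{"claw":1,"travel":[0.2,0,0],"turn":0},{"claw":1,"travel":[0.1,0,0],"turn":0},{"claw":1,"travel":[0.1,0,0],"turn":0},{"claw":1,"travel":[0.1,0,0],"turn":0},{"claw":1,"travel":[0.1,0,0],"turn":0},{"claw":1,"travel":[0.05,0,0],"turn":0},{"claw":1,"travel":[0.05,0,0],"turn":0},{"claw":1,"travel":[0,0,0],"turn":0}]'; python3 g.py 11 0 43.5
```

```text
clock: 4.45
position: [515.6, 222.6, 44.5]
ee_rot: [0.695, -0.127, 0.696, 0.127]
contact_force: [-2.1, -1.0, 2.5]
gripper_width: 0.5
t 4.45 pos [515.6 222.6  44.5] in box [11.1 -0.  44.5] F [-2.1 -1.   2.5] w 0.5
toolY yaw 110.8 delta tool mm [ 1.  -0.1 -0. ]
```

```bash
python3 -m pendant '[{"claw":1,"travel":[0.05,0,0],"turn":0},{"claw":1,"travel":[0.05,0,0],"turn":0},{"claw":1,"travel":[0,0,0],"turn":0}]'; python3 -m pendant '[{"claw":1,"travel":[0.05,0,0],"turn":0},{"claw":1,"travel":[0.05,0,0],"turn":0},{"claw":1,"travel":[0,0,0],"turn":0}]'
```

```text
clock: 4.7
position: [515.7, 222.6, 43.7]
ee_rot: [0.695, -0.128, 0.696, 0.127]
contact_force: [-6.3, -1.3, 16.1]
gripper_width: 0.6
clock: 4.95
position: [515.8, 222.6, 43.5]
ee_rot: [0.695, -0.128, 0.696, 0.127]
contact_force: [-10.5, -4.0, 33.3]
gripper_width: 0.7
```

The tab is at its hard stop (z 43.5, force jumps to 33 N). I raise the hand and go behind the wedge.

```bash
python3 -m pendant '[{"claw":1,"travel":[-0.3,0,0],"turn":0},{"claw":1,"travel":[-1,0,0],"turn":0},{"claw":1,"travel":[-1,0,0],"turn":0},{"claw":1,"travel":[-0.6,0,0],"turn":0},{"claw":1,"travel":[0,-0.9,0],"turn":0},{"claw":1,"travel":[0,-0.9,0],"turn":0},{"claw":1,"travel":[0,-0.9,0],"turn":0},{"claw":1,"travel":[0,-0.9,0],"turn":0},{"claw":1,"travel":[0,0,0],"turn":0},{"claw":1,"travel":[0,0,0],"turn":0}]'; python3 g.py -60 0 61
python3 - <<'E'
from h import *
b=cams.read_camera("side")["image"][120:210,250:370,::-1]
c=cams.read_camera("top")
cv2.imwrite("pics/near2.png",np.hstack([cv2.resize(i,(400,300),interpolation=cv2.INTER_CUBIC) for i in(c["image"][165:255,185:305,::-1],b)]))
E
```

```text
clock: 5.78
position: [542.7, 155.0, 98.6]
ee_rot: [0.696, -0.127, 0.695, 0.127]
contact_force: [0.4, -0.4, -0.8]
gripper_width: 0.5
t 5.78 pos [542.7 155.   98.6] in box [-61.7  -1.7  98.6] F [ 0.4 -0.4 -0.8] w 0.5
toolY yaw 110.6 delta tool mm [37.6  1.7 -1.7]
```

View pics/near2.png

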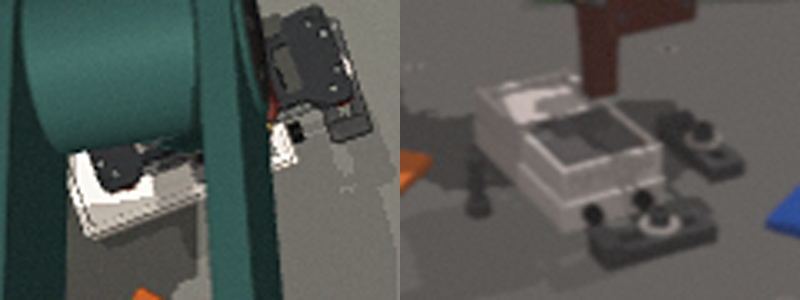

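Side crop: the finger (600,95) hovers over the rear of the cover and hides the wedge, as expected at box x -62. Next I go down behind the wedge.

```bash
python3 -m pendant '[{"claw":1,"travel":[0.6,0,-0.08],"turn":0},{"claw":1,"travel":[0.6,0,0],"turn":0},{"claw":1,"travel":[0.4,0,0],"turn":0},{"claw":1,"travel":[0.2,0,0],"turn":0},{"claw":1,"travel":[0.1,0,0],"turn":0},{"claw":1,"travel":[0,0,0],"turn":0}]'; python3 g.py -51 0 61
python3 -m pendant '[{"claw":1,"travel":[0,0.2,0],"turn":0},{"claw":1,"travel":[0,0.2,0],"turn":0},{"claw":1,"travel":[0,0.2,0],"turn":0},{"claw":1,"travel":[0,0.2,0],"turn":0},{"claw":1,"travel":[0,0.2,0],"turn":0},{"claw":1,"travel":[0,0.2,0],"turn":0}]';  python3 g.py -51 0 61
```

```text
clock: 6.38
position: [540.0, 155.2, 60.3]
ee_rot: [0.695, -0.128, 0.696, 0.128]
contact_force: [0.2, 0.1, -0.4]
gripper_width: 0.7
t 6.38 pos [540.  155.2  60.3] in box [-60.6   0.7  60.3] F [ 0.2  0.1 -0.4] w 0.7
toolY yaw 110.8 delta tool mm [-0.7  9.6  0.8]
clock: 6.88
position: [532.1, 177.6, 61.0]
ee_rot: [0.696, -0.128, 0.695, 0.127]
contact_force: [0.6, -1.9, 2.1]
gripper_width: 0.6
t 6.88 pos [532.1 177.6  61. ] in box [-36.8   0.3  61. ] F [ 0.6 -1.9  2.1] w 0.6
toolY yaw 110.8 delta tool mm [  0.  -14.2   0.2]
```

```bash
python3 -m pendant '[{"claw":1,"travel":[0,0.22,0],"turn":0},{"claw":1,"travel":[0,0.22,0],"turn":0},{"claw":1,"travel":[0,0.22,0],"turn":0},{"claw":1,"travel":[0,0.22,0],"turn":0},{"claw":1,"travel":[0,0.22,0],"turn":0},{"claw":1,"travel":[0,0.22,0],"turn":0},{"claw":1,"travel":[0,0.22,0],"turn":0},{"claw":1,"travel":[0,0.22,0],"turn":0},{"claw":1,"travel":[0,0.22,0],"turn":0},{"claw":1,"travel":[0,0.22,0],"turn":0},{"claw":1,"travel":[0,0.22,0],"turn":0},{"claw":1,"travel":[0,0.22,0],"turn":0}]';  python3 g.py 29 0 58
python3 - <<'E'
from h import *
b=cams.read_camera("side")["image"][120:210,250:370,::-1]
cv2.imwrite("pics/near3.png",cv2.resize(b,(720,540),interpolation=cv2.INTER_CUBIC))
E
```

```text
clock: 7.88
position: [512.9, 227.0, 60.6]
ee_rot: [0.695, -0.127, 0.696, 0.127]
contact_force: [0.9, -0.4, 0.3]
gripper_width: 0.4
t 7.88 pos [512.9 227.   60.6] in box [16.2  1.  60.6] F [ 0.9 -0.4  0.3] w 0.4
toolY yaw 110.8 delta tool mm [ 2.6 12.8  1. ]
```

View pics/near3.png

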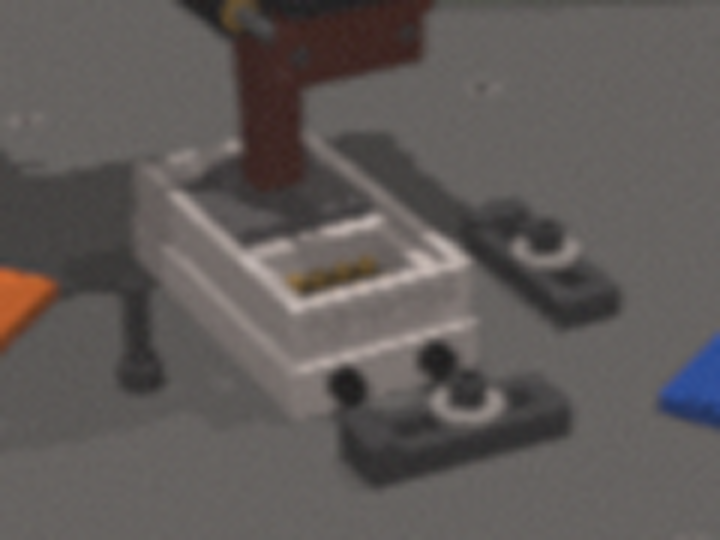

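The cover sits far along with the terminals showing (330,275) and its rear edge near the seat's end (315,235). I push the rest slowly.

```bash
python3 -m pendant '[{"claw":1,"travel":[0.05,0.1,0],"turn":0},{"claw":1,"travel":[0,0.1,0],"turn":0},{"claw":1,"travel":[0,0.1,0],"turn":0},{"claw":1,"travel":[0,0.1,0],"turn":0},{"claw":1,"travel":[0,0.1,0],"turn":0},{"claw":1,"travel":[0,0.1,0],"turn":0}]';  python3 g.py 29 0 58;python3 - <<'E'
from h import *
b=cams.read_camera("side")["image"][120:210,250:370,::-1]
cv2.imwrite("pics/near4.png",cv2.resize(b,(720,540),interpolation=cv2.INTER_CUBIC))
E
```

```text
clock: 8.43
position: [508.8, 238.0, 59.6]
ee_rot: [0.696, -0.127, 0.696, 0.127]
contact_force: [0.4, -1.4, -0.5]
gripper_width: 0.5
t 8.43 pos [508.8 238.   59.6] in box [27.9  1.  59.6] F [ 0.4 -1.4 -0.5] w 0.5
toolY yaw 110.7 delta tool mm [1.6 1.1 1. ]
```

View pics/near4.png

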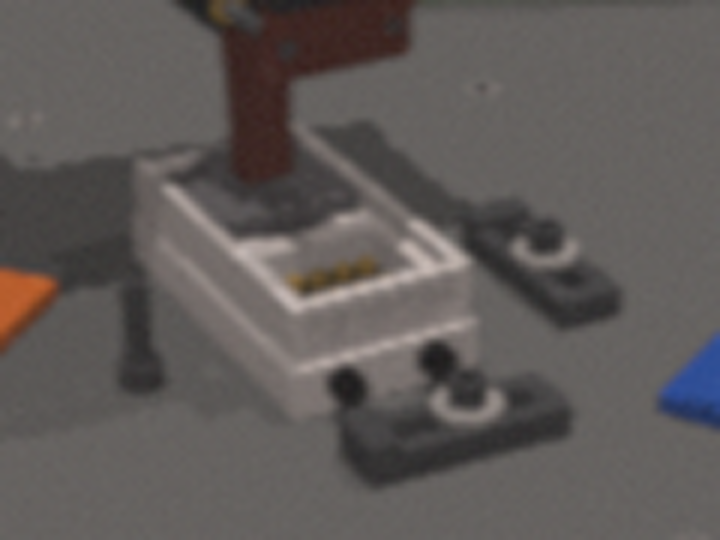

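The cover now lies beyond the seat, with the bright seat edge visible at (265,243) and (350,215). I back off, rise, and swing away for a clear top view.

```bash
python3 -m pendant '[{"claw":1,"travel":[0,-0.3,0],"turn":0},{"claw":1,"travel":[-0.5,0,0],"turn":0},{"claw":1,"travel":[-1,0,0],"turn":0},{"claw":1,"travel":[-1,0,0],"turn":0},{"claw":1,"travel":[-1,0,0],"turn":0},{"claw":1,"travel":[-1,-1,0],"turn":0},{"claw":1,"travel":[-1,-1,0],"turn":0},{"claw":1,"travel":[0,-1,0],"turn":0},{"claw":1,"travel":[0,-1,0],"turn":0},{"claw":1,"travel":[0,-1,0],"turn":0},{"claw":1,"travel":[0,-1,0],"turn":0},{"claw":1,"travel":[0,-1,0],"turn":0}]'
python3 -m pendant '[{"claw":1,"travel":[0,-1,0],"turn":0},{"claw":1,"travel":[0,-1,0],"turn":0},{"claw":1,"travel":[0,-1,0],"turn":0},{"claw":1,"travel":[0,-1,0],"turn":0},{"claw":1,"travel":[0,-1,0],"turn":0},{"claw":1,"travel":[0,-1,0],"turn":0},{"claw":1,"travel":[0,-1,0],"turn":0},{"claw":1,"travel":[0,-1,0],"turn":0},{"claw":1,"travel":[0,0,0],"turn":0},{"claw":1,"travel":[0,0,0],"turn":0}]'
python3 - <<'E'
from h import *
c=cams.read_camera("top"); np.save("top1.npy",c,allow_pickle=True)
cv2.imwrite("pics/end.png",cv2.resize(c["image"][165:255,185:305,::-1],None,fx=6.6,fy=6.6,interpolation=cv2.INTER_CUBIC))
E
```

```text
clock: 9.48
position: [560.8, 100.1, 170.6]
ee_rot: [0.696, -0.127, 0.695, 0.127]
contact_force: [0.5, 0.4, 0.7]
gripper_width: 0.5
clock: 10.32
position: [617.4, -49.2, 170.2]
ee_rot: [0.696, -0.127, 0.696, 0.127]
contact_force: [0.2, -0.2, -0.3]
gripper_width: 0.4
```

View pics/end.png

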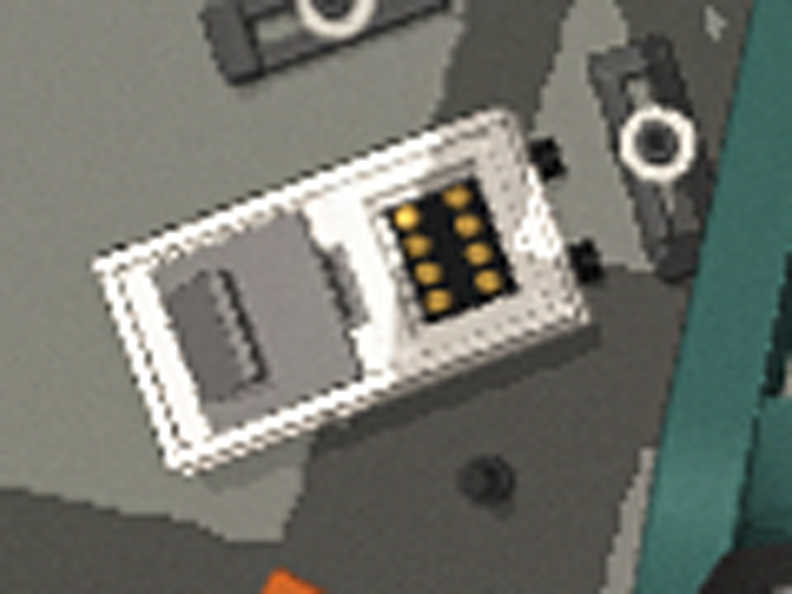

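The cover lies on the shelf, with its wedge at crop (225,335) and rear edge from (303,215) to (360,372). The tab's rear is just visible at (345,280) and the terminals are open. I check the numbers.

```bash
python3 - <<'E'
from h import *
c=np.load("top1.npy",allow_pickle=True).item(); c0=np.load("top0.npy",allow_pickle=True).item()
o=np.array([519.5,212.2,0]); B=R.from_euler('z',110.5,degrees=True).as_matrix()
g=lambda p:((p[0]+.5)/6.6-.5+185,(p[1]+.5)/6.6-.5+165)
for n,p in [("rear",(303,215)),("rear",(360,372)),("front",(155,270)),("front",(210,430))]: print(n,(B.T@(onz(c,*g(p),52)-o)).round(1))
for p in [(270,240),(335,365),(265,320),(320,300),(300,340),(215,415)]: print("plate depth",(B.T@(pt(c,*g(p))-o)).round(1))
print("tab depth",(B.T@(pt(c,*g((345,285)),0)-o)).round(1))
E
```

```text
rear [  3.5 -32.2  52. ]
rear [ 4.5 32.3 52. ]
front [ 64.6 -33.4  52. ]
front [66.5 32.  52. ]
plate depth [ 18.5 -27.6  54. ]
plate depth [12.1 26.5 54.3]
plate depth [31.3  0.4 53.3]
plate depth [ 8.3  1.3 56. ]
plate depth [21.5 12.5 52.9]
plate depth [62.6 27.3 52. ]
tab depth [-0.7 -2.  43. ]
```

```bash
python3 - <<'E'
from h import *
o=np.array([519.5,212.2,0]); B=R.from_euler('z',110.5,degrees=True).as_matrix()
def fit(cs,x0,x1,lab):
    P=[]
    for c in cs:
        for v in range(190,240):
            for u in range(195,280):
                if c["depth"][v,u]<=0: continue
                q=B.T@(pt(c,u,v,0)-o)
                if x0<q[0]<x1 and abs(q[1])<30 and 45<q[2]<62: P.append(q)
    P=np.array(P); A=np.c_[P[:,:2],np.ones(len(P))]; s,*_=np.linalg.lstsq(A,P[:,2],rcond=None)
    print(lab,len(P),"slopes",s[:2].round(3),"rms",np.std(P[:,2]-A@s).round(2),"z plate top at mid",(s@[(x0+x1)/2,0,1]).round(2), "at x=35",(s@[35,0,1]).round(2))
c0=np.load("top0.npy",allow_pickle=True).item()
fit([c0],-68,-42,"before")
cs=[cams.read_camera("top") for _ in range(4)]
fit(cs,8,32,"after")
s=manip.state(); print(s["contact_force"],s["clock"])
E
```

```text
before 234 slopes [0.019 0.008] rms 2.0 z plate top at mid 55.2 at x=35 56.92
after 880 slopes [-0.043  0.003] rms 2.23 z plate top at mid 53.6 at x=35 52.95
[0.33400777 0.39581601 0.71999928] 10.5667
```

Cover at x≈35 mm, y≈0, underside z≈43 mm, tilt about 0.04 rad (it rests partly on the depressed tab, which accounts for about 0.024). All of this is within the limits, so I hand in.

```bash
python3 -c "
from workcell import manip
print(manip.finish_job())"
```

```text
the job is handed in; nothing more can be done
None
```

I pressed the snap tab fully in, pushed the cover off its seat onto the shelf, and handed the job in at about 10.6 s with the hand well clear. No verdict was reported.

- **Tab:** it went down to its hard stop at z 43.5 mm, where the force reached 33 N. The final depth picture read about 43 mm there.
- **Cover:** the last top view puts it at box x ≈ 35 mm and y ≈ 0, with its underside about 43 mm up. It lies off the seat with the terminals uncovered.
- **Tilt:** the depth fit gave about 0.04 rad (noise about 0.01). I expected about 0.024, because the cover's rear edge rests on the pressed tab. Both are under the 0.08 limit.
- **Depth outlier:** one single-pixel depth on the plate read 56 mm, about 2 mm above its neighbours. I took it as noise.
- **Surroundings:** in the last close-up the two clamps and the cap screw stand where they were. I did not look again at the ball stand and the ring and plug gauges; the hand stayed about 170 mm up when it moved away from the box.

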